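Pin the roller hubs to the film carrier

ROBOT

A 7-joint arm with a two-finger parallel gripper is mounted at the origin on the work surface. World frame = base frame: x ahead of the robot, y to its left, z up, the work surface at z = 0. Lengths are in m, angles in rad, forces in N, time in s.
With the tool pointing down it reaches from about 0.35 to 0.9 m from the base axis. Payload 8.1 kg.
Tool frame: the origin (TCP) lies midway between the tips of the shut fingers; the grasp point (between the pads) lies behind it (arm.tcp_to_grasp is the z of the grasp point in the tool frame, in m); z points along the fingers, y is the line along which they close (so a half turn about z gives the same grasp; the last joint's range is limited). The gripper opens to 92 mm and grips with 3 to 60 N. Pads are 19 mm wide; open, the fingers measure 130 mm over their backs; the gripper's body (75 mm by 190 mm) begins 47 mm behind the grasp point.
Start: joints at [-1.441, 0.434, 0.025, 1.573, -0.012, 1.134, -0.075], TCP at [0.144, 0.608, 0.227] pointing down, gripper open.
Joint ranges: [-2.62, 2.62], [-0.44, 2.09], [-1.27, 1.32], [0.08, 2.57], [-1.32, 4.46], [0.12, 2], [-2.74, 2.74]. Speed limits (rad/s): [2.22, 2.22, 3.01, 3.01, 3.14, 3.14, 3.14].

INTERFACE

Orientations are given as a rotation vector (axis times angle).
In Python, from cell import readout, vision, arm gives the robot as it stands.
- The arm moves only by the tool carry_out, never from a script. Its argument "increments" is one flat list of numbers, 6 for each row, row after row: the shift along the world's x, y, z in mm, then the turn, a rotation vector about the world's x, y, z in rad. In form: [tx, ty, tz, wx, wy, wz, tx, ty, tz, wx, wy, wz, ...]. A call has 1 to 20 rows; each row shifts and turns the commanded pose from where the row before left it; what a row does not reach is not made up. A row lasts 1/8 s, in which the tool goes at most 62.5 mm and 10.7 degrees, less where a joint would pass 70% of its speed; a pose out of reach is approached as far as the arm can. A call with a gripper value outside its range is refused whole. "grip" is the closure, from 0 (fully open) to 1 (shut), set as the call begins (left out, the last holds). The fingers move at their own pace and stop on an object; "newtons" is the grip in N (left out, the last holds). Time passes only in rows, so rows that do not move let the fingers close. It gives the time, the measured TCP pose, the force, the opening and the grip force at its end, in the units of the state.
- readout.observe(): the state, without advancing time (a new reading comes with each control period).
- vision.get_image(name): name is "scene" or "top"; returns the picture (480x640x3 uint8, red, green, blue); there is no depth.
- vision.calibration(name): a dict with "fov_y" (degrees; the focal length in pixels is half the picture's height over the tangent of half this angle, whatever the lens; pixels are square), "cx", "cy" (the principal point, pixels), "pose" (4x4, takes a point from camera to world coordinates). Camera axes: x right, y up, looking along -z (the intrinsics and any distortion apply to the point x, -y, -z); pixel columns grow to the right and rows downward; lengths in m; the calibration is good to about 2 mm. A picture is of the moment at which its call begins. calibration takes no time and is no camera call.
- arm.sign_off(): hands the job in; it is judged then, once.
The state is a dict: "clock": time; "joints": joint angles; "dq": joint speeds; "joint_efforts": joint torques, N m; "position": TCP position; "ee_rot": TCP orientation; "force": force on the tool from outside, world axes, zero at the start; "ft_torque": the same for the moment, N m; "width": opening from 0.0 (shut) to 1.0 (fully open); "gripper_force": force on a finger pad.
Only numpy, scipy, OpenCV 4.12 (cv2) and the standard library are available. Lean on these libraries where they do the work, as an engineer would, in place of code of your own. Each camera call takes 0.05 s, during which the arm holds its last target. There are 200 camera calls.

TASK

A brown bakelite hub is already waiting over the round hole of the film carrier plate in the vise. Set the loose hub with the open bore squarely on top of it so that their holes line up, then drop the long steel spindle down through both hubs and the plate until its flange rests on the top hub, and let go.

Things in the scene. Friction and masses are not known exactly. Their poses are not given: they have to be found in the camera images.
- carrier_hole (a point): Centre of the round through hole in the level aluminium film carrier plate (100 x 130 mm, 8 mm thick) held in the jaws of the small green vise; the point lies in the plate's upper face, about 105 mm above the bench, z up. The hole is 28 mm across; the plate's other opening, rectangular, is the film window. The vise is fixed. Below the hole is free space for 50 mm.
- hub_on_plate (a point): Centre (half-way up) of the brown bakelite hub that stands loose on the plate over the round hole, up to 4 mm off its centre: a plain ring 52 mm outside diameter, 24 mm high, with a 28 mm bore right through; z is its bore axis, up. It weighs about 60 g.
- hub_loose (a point): Centre (half-way up) of the loose bakelite hub standing on the bench, the same ring: 52 mm outside diameter, 24 mm high, 28 mm through bore, z its bore axis, up, about 60 g. In the same row stand, 80 mm or more away centre to centre, a blank bakelite disc of the same size without a bore, and a white ceramic lamp socket; neither is needed.
- spindle_long (a point): Centre of the grip knob (20 mm diameter, 30 mm tall) of the long steel spindle, z up its shank. Flange below: 44 mm diameter, 5 mm thick, underside 20 mm below this point. Shank: 14 mm diameter, foot 102 mm below this point. 160 g. Stands 20 mm deep with slight play in a fixed dark wood rack 40 mm high; lift straight up. The like spindle 90 mm beside it has a 45 mm shank: too short.
Not all that is in view belongs to the job. What is shaped like the part that bears hub_loose but red or turquoise is not meant.

How it is judged:
By the outcome, as a careful person would: the job done as asked, in the order asked, and still so for the second after the job is handed in, with the robot touching nothing.
It also fails if it takes over 54 s, if anything falls off the work surface, if the arm or the gripper's body presses on something with over 40 N, if the wrist force passes 120 N, or if a joint passes its speed limit or range.

## Working session

There is one attempt and no reset: what is moved stays moved. The work goes in short steps, Python scripts to look and compute and a tool call to move; the robot and the scene stay as the last step left them, time stands still between calls to the robot, and variables do not carry over. Pictures are saved under pics/ and viewed, at most 10 in all, crops included, and the job is handed in when it is done.

Besides the shell and the picture viewer there is one more tool, called as a command line: name --argument value ..., lists and objects as JSON in quotes. carry_out: Moves the arm, as the interface text tells. Its arguments: {"type":"object","properties":{"increments":{"type":"array","items":{"type":"number"}},"grip":{"type":"number"},"newtons":{"type":"number"}},"required":["increments"]}

```bash
mkdir -p pics
python3 - <<'E'
from cell import readout, vision, arm
import cv2
for n in("scene","top"):
    cv2.imwrite(f"pics/{n}0.png",vision.get_image(n)[:,:,::-1]); print(n,vision.calibration(n))
print(readout.observe(),arm.tcp_to_grasp)
E
```

```text
scene {'fov_y': 54.05775937368485, 'cx': 327.67090100022926, 'cy': 241.99015121868874, 'pose': array([[-0.02370552, -0.62607263,  0.77940433,  1.14922199],
       [ 0.99963206, -0.02512469,  0.0102218 , -0.0441329 ],
       [ 0.0131827 ,  0.77935988,  0.62643787,  0.60948383],
       [ 0.        ,  0.        ,  0.        ,  1.        ]])}
top {'fov_y': 50.96418815340455, 'cx': 318.55757677780025, 'cy': 235.88704377259177, 'pose': array([[-0.00209324,  0.99136512, -0.13111379,  0.38426629],
       [-0.99999604, -0.00232213, -0.00159288, -0.03943439],
       [-0.00188358,  0.13110994,  0.99136605,  0.98278203],
       [ 0.        ,  0.        ,  0.        ,  1.        ]])}
{'clock': 0.1, 'joints': array([-1.44061156,  0.4351589 ,  0.02495907,  1.57398933, -0.01160386,
        1.13398173, -0.0751373 ]), 'dq': array([ 9.63527790e-04, -1.94420345e-03, -5.21218672e-04, -4.58874399e-04,
       -5.16550623e-05, -1.32811943e-03,  8.63176813e-05]), 'joint_efforts': array([ 2.64660339e-03, -6.69120741e+01,  9.87702124e-01, -3.15143716e+01,
       -6.05011219e-02,  3.74969118e-02,  7.01020076e-05]), 'position': array([0.14411838, 0.60769939, 0.22602629]), 'ee_rot': array([-3.64975396e-01, -3.12027480e+00,  2.18599388e-03]), 'force': array([-0.63678991, -0.09893209, -0.20790044]), 'ft_torque': array([-0.03716282, -0.07139013, -0.06574949]), 'gripper_force': 0.0, 'width': 1.0008780629595702} -0.0188
```

View pics/scene0.png

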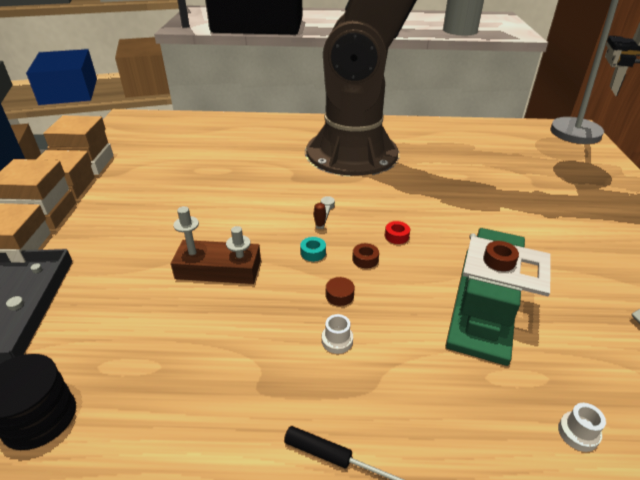

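View pics/top0.png

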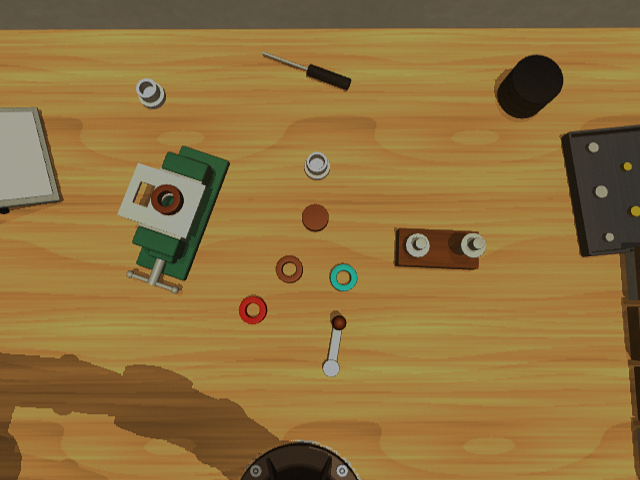

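Candidates in the top view: brown ring (289,269), brown disc without a bore (315,217), turquoise ring (343,277), red ring (253,310). The brown ring with the open bore fits hub_loose. For the spindles, (475,243) stands much taller in the scene view (185,215) than (417,243), so it is the long one. I'll confirm both in one enlarged mosaic.

Run:
```python
import cv2,numpy as np
t=cv2.imread("pics/top0.png");s=cv2.imread("pics/scene0.png")
def c(im,x,y,w,h,W,H): return cv2.resize(im[y:y+h,x:x+w],(W,H),interpolation=cv2.INTER_CUBIC)
a=np.hstack([c(t,262,242,54,54,266,300),c(t,120,150,100,100,266,300) ,c(t,395,215,100,75,268,300)])
b=np.hstack([c(s,340,230,54,54,266,300),c(s,455,225,100,100,266,300),c(s,165,200,100,90,268,300)])
cv2.imwrite("pics/mos.png",np.vstack([a,b]))
```

```text
(no output)
```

View pics/mos.png

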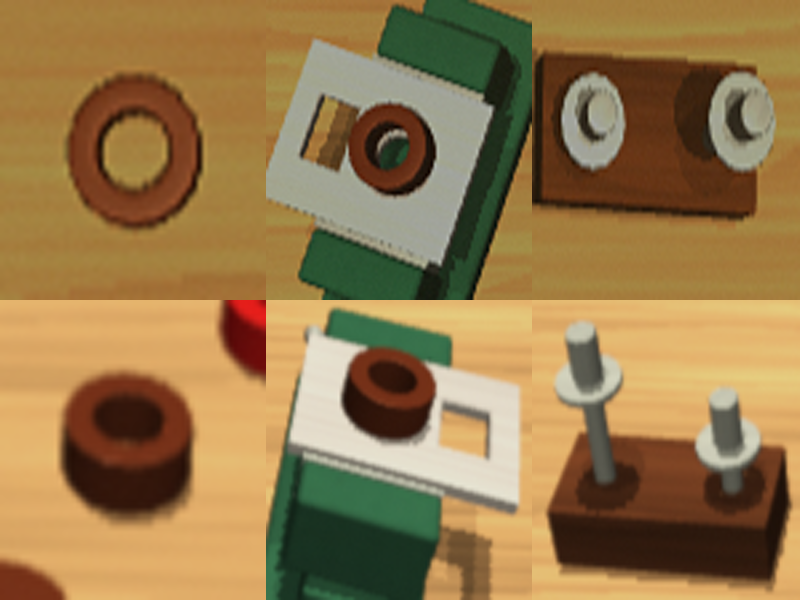

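The mosaic confirms it. The brown ring has an open bore (wood shows through it), the hub on the plate sits over the hole, and the spindle on the right in the top view (left in scene) has the long shank. Next I fit silhouettes in both cameras.

```bash
cat > fit.py <<'E'
import cv2,numpy as np
from scipy.optimize import least_squares
from cell import vision
CAL={n:vision.calibration(n) for n in("scene","top")}
def proj(n,P):
    c=CAL[n];f=240/np.tan(np.radians(c["fov_y"]/2));T=np.linalg.inv(c["pose"])
    q=np.atleast_2d(P)@T[:3,:3].T+T[:3,3]
    return np.c_[c["cx"]-f*q[:,0]/q[:,2],c["cy"]+f*q[:,1]/q[:,2]]
A=np.linspace(0,2*np.pi,48)
def model(n,xyz,cyls,S=8):
    m=np.zeros((480*S//4,640*S//4),np.uint8) # supersampled window
    base=proj(n,xyz)[0]; o=np.round(base)-[80,60]
    for r,z0,z1 in cyls:
        P=np.vstack([np.c_[xyz[0]+r*np.cos(A),xyz[1]+r*np.sin(A),0*A+xyz[2]+z] for z in(z0,z1)])
        p=((proj(n,P)-o+.5)*S-.5)
        cv2.fillConvexPoly(m,cv2.convexHull(np.round(p*16).astype(np.int32)),255,cv2.LINE_AA,4)
    M=cv2.moments(m,True); return np.array([M["m10"]/M["m00"],M["m01"]/M["m00"]])/S+o-.5+.5/S,M["m00"]/S/S
def blob(mask,near):
    cs,_=cv2.findContours(mask.astype(np.uint8),cv2.RETR_EXTERNAL,cv2.CHAIN_APPROX_NONE)
    cs=[c for c in cs if len(c)>15]
    c=min(cs,key=lambda c:np.linalg.norm(c[:,0].mean(0)-near))
    m=np.zeros(mask.shape,np.uint8);cv2.drawContours(m,[c],-1,1,-1)
    M=cv2.moments(m,True);return np.array([M["m10"],M["m01"]])/M["m00"],M["m00"]
HUB=[(.026,-.012,.012)]
SP=[(.010,-.015,.015),(.022,-.020,-.015),(.007,-.082,-.020)]
def brown(im):
    h=cv2.cvtColor(im,cv2.COLOR_BGR2HSV).astype(int)
    return ((h[...,0]<10)|(h[...,0]>172))&(h[...,1]>120)
def grey(im):
    h=cv2.cvtColor(im,cv2.COLOR_BGR2HSV).astype(int)
    return (h[...,1]<75)&(h[...,2]>45)
def solve(obs,cyls,z,x0,free_z=False):
    def r(p):
        X=np.r_[p[:2],p[2] if free_z else z]
        return np.concatenate([model(n,X,cyls)[0]-o[0] for n,o in obs.items()])
    s=least_squares(r,list(x0)+([z] if free_z else []),diff_step=2e-3)
    X=np.r_[s.x[:2],s.x[2] if free_z else z]
    print("xyz mm",np.round(X*1e3,1),"res px",np.round(s.fun,2),"area obs/model",[(round(o[1]),round(model(n,X,cyls)[1])) for n,o in obs.items()])
    return X
E
python3 - <<'E'
from fit import *
im={n:cv2.imread(f"pics/{n}0.png") for n in CAL}
B={n:brown(i) for n,i in im.items()};G={n:grey(i) for n,i in im.items()}
for nm,M,near,cy,z,x0 in [("loose",B,dict(scene=(366,255),top=(289,269)),HUB,.012,(.45,.02)),
  ("plate",B,dict(scene=(501,255),top=(167,200)),HUB,.117,(.55,.2)),
  ("spindle",G,dict(scene=(187,230),top=(473,244)),SP,.122,(.5,-.3))]:
    obs={n:blob(M[n],near[n]) for n in CAL};print(nm)
    solve(obs,cy,z,x0);solve(obs,cy,z,x0,True)
    for n in CAL: solve({n:obs[n]},cy,z,x0)
E
```

```text
loose
xyz mm [386.8  58.7  12. ] res px [ 17.25 -17.43  15.62  -8.41] area obs/model [(482, 558), (617, 635)]
xyz mm [367.9  64.4 -49.5] res px [16.84 -0.48 15.8   1.07] area obs/model [(482, 509), (617, 567)]
xyz mm [443.6  21.   12. ] res px [-0. -0.] area obs/model [(482, 619)]
xyz mm [371.   88.3  12. ] res px [-0. -0.] area obs/model [(617, 650)]
plate
xyz mm [563.6 229.5 117. ] res px [0.43 1.28 0.5  1.06] area obs/model [(785, 944), (627, 844)]
xyz mm [564.5 228.5 120.6] res px [ 0.47 -0.06  0.5   0.12] area obs/model [(785, 950), (627, 851)]
xyz mm [560.4 229.7 117. ] res px [0. 0.] area obs/model [(785, 937)]
xyz mm [565.5 230.5 117. ] res px [0. 0.] area obs/model [(627, 844)]
spindle
xyz mm [ 482.6 -307.5  122. ] res px [-0.72  0.91 -0.7   0.77] area obs/model [(570, 661), (485, 537)]
xyz mm [ 483.4 -306.7  124.9] res px [-0.68 -0.1  -0.67  0.14] area obs/model [(570, 665), (485, 540)]
xyz mm [ 479.9 -306.9  122. ] res px [0. 0.] area obs/model [(570, 657)]
xyz mm [ 484.  -308.8  122. ] res px [0. 0.] area obs/model [(485, 537)]
```

Run:
```python
import cv2,numpy as np
from fit import *
im={n:cv2.imread(f"pics/{n}0.png") for n in CAL}
H={n:cv2.cvtColor(i,cv2.COLOR_BGR2HSV) for n,i in im.items()}
def line(n,r,c0,c1,st=1): print(n,r,[tuple(map(int,v)) for v in H[n][r,c0:c1:st]])
line("top",269,272,307);line("top",202,148,190);line("scene",262,350,384);line("scene",262,480,524,2);line("scene",223,172,202)
print([tuple(map(int,v)) for v in H["top"][228:262,473]])
```

```text
top 269 [(20, 153, 165), (20, 156, 165), (21, 154, 167), (20, 156, 124), (10, 203, 107), (10, 196, 116), (10, 192, 118), (10, 190, 122), (10, 182, 133), (10, 209, 89), (13, 190, 51), (20, 152, 169), (20, 154, 167), (20, 155, 163), (20, 155, 164), (20, 156, 163), (20, 156, 163), (20, 154, 167), (20, 153, 163), (20, 160, 163), (20, 156, 165), (19, 154, 164), (20, 154, 166), (20, 155, 171), (14, 191, 72), (10, 192, 121), (10, 186, 125), (10, 188, 126), (11, 187, 128), (10, 183, 134), (9, 213, 42), (20, 155, 168), (20, 154, 167), (19, 154, 166), (19, 155, 165)]
top 202 [(16, 161, 87), (26, 36, 142), (45, 20, 175), (11, 112, 114), (9, 213, 96), (9, 212, 94), (9, 202, 97), (9, 203, 98), (9, 203, 102), (9, 204, 95), (12, 188, 34), (11, 167, 26), (13, 146, 28), (15, 111, 46), (17, 73, 49), (58, 80, 51), (64, 110, 58), (65, 114, 58), (58, 103, 47), (53, 108, 40), (58, 96, 40), (63, 116, 64), (66, 129, 75), (69, 136, 73), (46, 106, 60), (8, 206, 94), (8, 201, 99), (9, 198, 102), (9, 192, 105), (9, 191, 107), (9, 191, 116), (9, 187, 71), (10, 143, 32), (11, 156, 31), (15, 177, 26), (13, 153, 45
[... 1192 characters left out ...]
, 30, 76), (30, 29, 78), (30, 30, 111), (31, 29, 184), (30, 26, 206), (30, 26, 210), (30, 25, 211), (31, 26, 210), (29, 28, 197), (21, 70, 152), (18, 126, 214), (19, 129, 228), (19, 130, 229)]
[(21, 150, 163), (22, 148, 165), (22, 149, 168), (17, 176, 123), (12, 175, 86), (22, 58, 141), (30, 42, 164), (30, 38, 163), (30, 39, 164), (26, 52, 132), (23, 72, 85), (22, 94, 49), (17, 87, 56), (24, 62, 98), (28, 51, 134), (25, 55, 130), (23, 57, 111), (23, 72, 74), (21, 108, 45), (23, 102, 50), (20, 94, 49), (21, 88, 49), (22, 64, 100), (26, 51, 140), (30, 37, 159), (33, 37, 165), (31, 36, 163), (34, 39, 165), (35, 26, 169), (19, 56, 132), (12, 182, 98), (11, 206, 99), (12, 199, 96), (13, 207, 90)]
```

```bash
python3 - <<'E'
s=open('fit.py').read()
s=s.replace("return ((h[...,0]<10)|(h[...,0]>172))&(h[...,1]>120)","return (h[...,0]>3)&(h[...,0]<16)&(h[...,1]>115)&(h[...,2]<150)")
s=s.replace("(h[...,1]<75)&","(h[...,1]<95)&")
open('fit.py','w').write(s)
E
cat > run0.py <<'E'
from fit import *
im={n:cv2.imread(f"pics/{n}0.png") for n in CAL}
B={n:brown(i) for n,i in im.items()};G={n:grey(i) for n,i in im.items()}
for nm,M,near,cy,z,x0 in [("loose",B,dict(scene=(366,255),top=(289,269)),HUB,.012,(.45,.02)),
  ("plate",B,dict(scene=(501,255),top=(167,200)),HUB,.117,(.55,.2)),
  ("spindle",G,dict(scene=(187,230),top=(473,244)),SP,.122,(.5,-.3))]:
    obs={n:blob(M[n],near[n]) for n in CAL};print(nm)
    solve(obs,cy,z,x0);solve(obs,cy,z,x0,True)
    for n in CAL: solve({n:obs[n]},cy,z,x0)
v=np.zeros((600,800),np.uint8)
for i,(n,(x,y)) in enumerate([("top",(289,269)),("top",(167,200)),("top",(473,244)),("scene",(366,255)),("scene",(501,255)),("scene",(187,230))]):
    m=(G if i%3==2 else B)[n][y-33:y+33,x-33:x+33].astype(np.uint8)*255
    v[300*(i//3):300*(i//3)+266,266*(i%3):266*(i%3)+266]=cv2.resize(m,(266,266),interpolation=0)
cv2.imwrite("pics/mask.png",v)
E
python3 run0.py
```

```text
loose
xyz mm [448.   20.1  12. ] res px [-0.47  0.48 -0.48  0.28] area obs/model [(580, 625), (596, 616)]
xyz mm [448.5  19.9  13.7] res px [-0.47 -0.01 -0.47 -0.03] area obs/model [(580, 626), (596, 618)]
xyz mm [446.5  21.   12. ] res px [ 0. -0.] area obs/model [(580, 623)]
xyz mm [448.5  19.1  12. ] res px [ 0. -0.] area obs/model [(596, 616)]
plate
xyz mm [562.8 228.2 117. ] res px [-0.46  1.13 -0.47  0.66] area obs/model [(806, 942), (768, 844)]
xyz mm [563.5 227.4 119.9] res px [-0.43  0.07 -0.46 -0.1 ] area obs/model [(806, 947), (768, 849)]
xyz mm [559.9 229.7 117. ] res px [ 0. -0.] area obs/model [(806, 936)]
xyz mm [564.  227.4 117. ] res px [0. 0.] area obs/model [(768, 843)]
spindle
xyz mm [ 482.5 -307.4  122. ] res px [-0.66  0.99 -0.63  0.79] area obs/model [(608, 661), (496, 537)]
xyz mm [ 483.3 -306.5  125.2] res px [-0.61 -0.14 -0.61  0.11] area obs/model [(608, 665), (496, 541)]
xyz mm [ 479.5 -307.   122. ] res px [0. 0.] area obs/model [(608, 657)]
xyz mm [ 483.9 -308.6  122. ] res px [-0.  0.] area obs/model [(496, 537)]
```

View pics/mask.png

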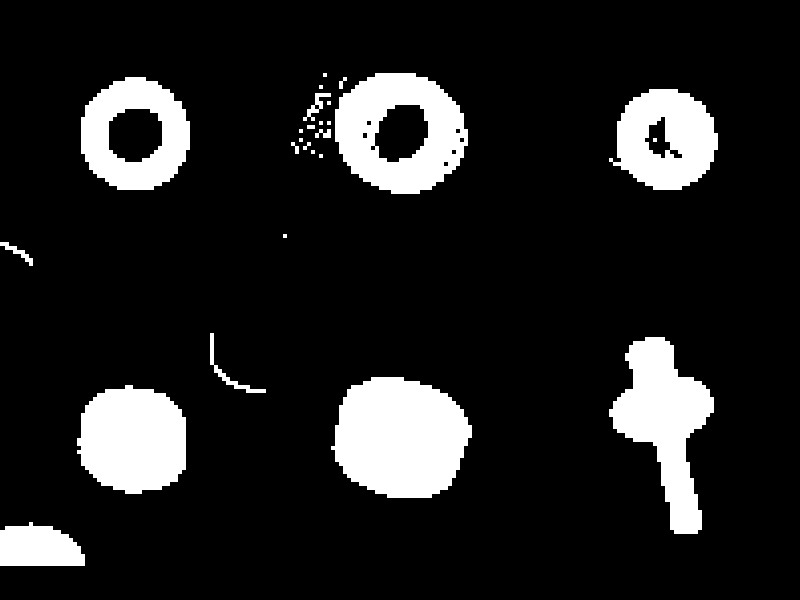

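Everything fits to about 2 mm: loose hub (448, 20), plate hub (563, 228), long spindle (483, -307). I move over the loose hub now.

carry_out --increments '[22,-42,-6,0,0,-0.093,22,-42,-6,0,0,-0.093,22,-42,-6,0,0,-0.093,22,-42,-6,0,0,-0.093,22,-42,-6,0,0,-0.093,22,-42,-6,0,0,-0.093,22,-42,-6,0,0,-0.093,22,-42,-6,0,0,-0.093,22,-42,-6,0,0,-0.093,22,-42,-6,0,0,-0.093,22,-42,-6,0,0,-0.093,22,-42,-6,0,0,-0.093,22,-42,-6,0,0,-0.093,22,-42,-6,0,0,-0.093,0,0,0,0,0,0,0,0,0,0,0,0]' --grip 0 --newtons 20

```text
clock: 2.1
position: [0.4517, 0.0204, 0.1425]
ee_rot: [-2.18, -2.261, 0.001]
force: [1.0, 1.7, -0.5]
width: 0.997
gripper_force: 0.0
```

carry_out --increments '[-3.5,-0.5,-25,0,0,0,0,0,-30,0,0,0,0,0,-30,0,0,0,0,0,-25,0,0,0,0,0,-15,0,0,0,0,0,-8,0,0,0,0,0,-4,0,0,0,0,0,0,0,0,0,0,0,0,0,0,0]'

```text
clock: 3.22
position: [0.4491, 0.0197, 0.0062]
ee_rot: [2.181, 2.261, 0.001]
force: [0.2, -0.3, 0.7]
width: 0.999
gripper_force: 0.0
```

carry_out --increments '[0,0,-1,0,0,0,0,0,0,0,0,0,0,0,0,0,0,0,0,0,0,0,0,0,0,0,0,0,0,0,0,0,0,0,0,0,0,0,0,0,0,0,0,0,0,0,0,0]' --grip 1 --newtons 20

```text
clock: 4.22
position: [0.4486, 0.0196, 0.0047]
ee_rot: [-2.181, -2.261, 0.0]
force: [-1.3, 0.2, 2.5]
width: 0.552
gripper_force: 20.0
```

carry_out --increments '[0,0,10,0,0,0,0,0,25,0,0,0,0,0,35,0,0,0,0,0,35,0,0,0,0,0,35,0,0,0,0,0,30,0,0,0,10,18,5,0,0,0,15,27,0,0,0,0,15,28,0,0,0,0,15,28,0,0,0,0,15,28,0,0,0,0,15,28,0,0,0,0,15,27,0,0,0,0,10,18,0,0,0,0,4,6,0,0,0,0,0,0,0,0,0,0,0,0,0,0,0,0,0,0,0,0,0,0]'

```text
clock: 6.48
position: [0.5626, 0.2269, 0.1799]
ee_rot: [-2.182, -2.26, -0.0]
force: [-0.0, -0.8, -1.3]
width: 0.549
gripper_force: 20.0
```

Run:
```python
from fit import *
import cv2
im={n:vision.get_image(n)[:,:,::-1].copy() for n in CAL}
for n in im: cv2.imwrite(f"pics/{n}1.png",im[n])
t=proj("top",[.563,.228,.15])[0].astype(int);s=proj("scene",[.563,.228,.15])[0].astype(int)
f=lambda i,p:cv2.resize(i[p[1]-50:p[1]+50,p[0]-50:p[0]+50],(400,400),interpolation=cv2.INTER_CUBIC)
cv2.imwrite("pics/m1.png",np.hstack([f(im["top"],t),f(im["scene"],s)]));print(t,s)
```

```text
[160 195] [505 240]
```

View pics/m1.png

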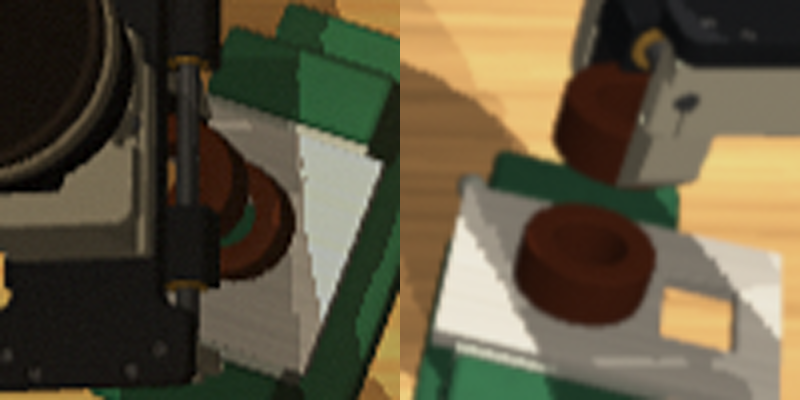

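The held hub hangs level and high (its left edge in scene is at about column 494), and the lower hub is undisturbed (left edge at about 484). Next I compare the edges of both against the model to get the relative offset.

Run:
```python
from fit import *
im={n:cv2.imread(f"pics/{n}1.png") for n in CAL}
def hull(n,c):
    P=np.vstack([np.c_[c[0]+.026*np.cos(A),c[1]+.026*np.sin(A),0*A+c[2]+z] for z in(-.012,.012)])
    return proj(n,P)
h=lambda n,c:(lambda p:np.round([p[:,0].min(),p[:,0].max(),p[:,1].min(),p[:,1].max()],1))(hull(n,c))
for n in CAL:
    print(n,"held",h(n,(.5626,.2269,.1872)),"low",h(n,(.563,.228,.117)))
    H=cv2.cvtColor(im[n],cv2.COLOR_BGR2HSV).astype(int)
    m=((H[...,0]<16)&(H[...,1]>125)&(H[...,2]<120))
    x0,y0=((110,145) if n=="top" else (455,190))
    sub=m[y0:y0+100,x0:x0+100].astype(np.uint8)
    k,l,st,ce=cv2.connectedComponentsWithStats(sub)
    for i in range(1,k):
        if st[i,4]>60: print("  bbox l,r,t,b",st[i,0]+x0,st[i,0]+st[i,2]-1+x0,st[i,1]+y0,st[i,1]+st[i,3]-1+y0,st[i,4])
```

```text
scene held [491.  530.5 205.4 238.2] low [481.9 518.8 240.8 272.9]
  bbox l,r,t,b 493 517 205 235 494
  bbox l,r,t,b 484 518 241 270 810
top held [135.4 172.4 173.7 208.5] low [149.5 183.3 183.8 215.7]
  bbox l,r,t,b 160 183 175 214 514
```

carry_out --increments '[0.5,0.5,-10,0,0,0,0,0,-15,0,0,0,0,0,-11,0,0,0,0,0,-5,0,0,0,0,0,-2,0,0,0,0,0,0,0,0,0,0,0,0,0,0,0]'

```text
clock: 7.45
position: [0.5635, 0.2282, 0.1371]
ee_rot: [2.181, 2.261, 0.001]
force: [0.6, -0.5, -0.7]
width: 0.548
gripper_force: 20.0
```

Run:
```python
from fit import *
import cv2
im={n:vision.get_image(n)[:,:,::-1].copy() for n in CAL}
for n in im: cv2.imwrite(f"pics/{n}2.png",im[n])
t=proj("top",[.563,.228,.15])[0].astype(int)+[8,5];s=proj("scene",[.563,.228,.15])[0].astype(int)+[-5,8]
f=lambda i,p:cv2.resize(i[p[1]-32:p[1]+32,p[0]-25:p[0]+25],(400,512),interpolation=cv2.INTER_CUBIC)
cv2.imwrite("pics/m2.png",np.clip(1.8*np.hstack([f(im["top"],t),f(im["scene"],s)]),0,255));print(t,s)
def e(n,c):
    P=np.vstack([np.c_[c[0]+.026*np.cos(A),c[1]+.026*np.sin(A),0*A+c[2]+z] for z in(-.012,.012)]);p=proj(n,P)
    return np.round([p[:,0].min(),p[:,0].max(),p[:,1].min(),p[:,1].max()],1)
for n in CAL: print(n,e(n,(.5631,.2274,.145)),e(n,(.5631,.2274,.117)))
```

```text
[168 200] [500 248]
scene [485.4 523.2 227.2 259.7] [481.6 518.4 240.8 272.9]
top [144.2 179.2 179.8 212.8] [149.8 183.6 183.7 215.6][ WARN:0@1.183] global loadsave.cpp:1063 imwrite_ Unsupported depth image for selected encoder is fallbacked to CV_8U.
```

View pics/m2.png

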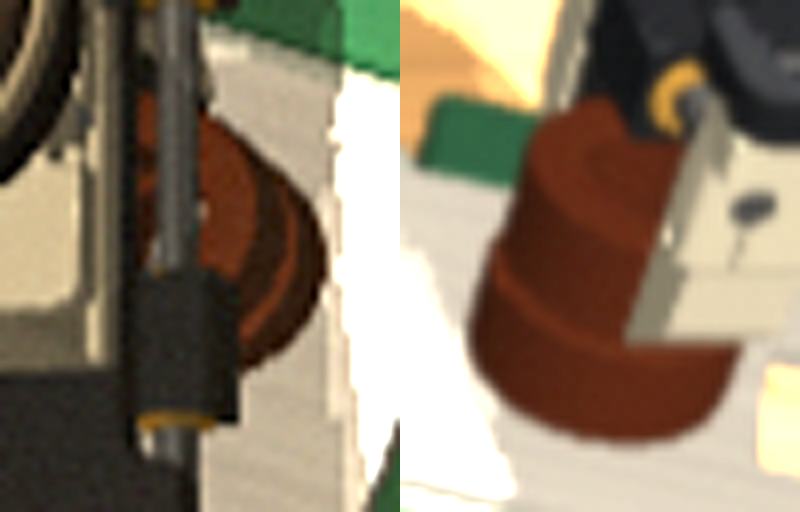

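The scene view shows a step at the left: the held hub sits about 2 px too far to +y. The top view agrees, with a crescent of the lower hub at right of about 2 px. I quantify that with ray profiles.

Run:
```python
from fit import *
im={n:cv2.GaussianBlur(cv2.imread(f"pics/{n}2.png"),(3,3),.5) for n in CAL}
ax=np.array([.5635,.2282])
def ray(n,deg):
    c=proj(n,[*ax,.129])[0];d=np.array([np.cos(np.radians(deg)),np.sin(np.radians(deg))])
    r=np.arange(8,21,.5);q=(c+r[:,None]*d).astype(np.float32)
    v=cv2.remap(im[n][:,:,2],q[:,0].reshape(1,-1),q[:,1].reshape(1,-1),1)[0]
    a=np.linspace(0,2*np.pi,3000)
    out=[]
    for z in(.1324+.024,.1324,.129,.105):
        p=proj(n,np.c_[ax[0]+.026*np.cos(a),ax[1]+.026*np.sin(a),0*a+z])-c
        k=(p@d>0);p=p[k];i=np.argmin(abs(p@[-d[1],d[0]]));out.append(round(p[i]@d,1))
    print(n,deg,"model held_top,held_bot,low_top,low_bot",out,'\n  ',' '.join(f"{R:g}:{x}" for R,x in zip(r,v)))
for d in(-20,0,20,40): ray("top",d)
for d in(180,160,140,115,90): ray("scene",d)
```

```text
top -20 model held_top,held_bot,low_top,low_bot [np.float64(11.2), np.float64(14.8), np.float64(15.2), np.float64(17.2)] 
   8:57 8.5:57 9:57 9.5:55 10:52 10.5:46 11:36 11.5:29 12:27 12.5:26 13:27 13.5:29 14:33 14.5:37 15:36 15.5:34 16:33 16.5:35 17:49 17.5:67 18:85 18.5:99 19:110 19.5:118 20:122 20.5:123
top 0 model held_top,held_bot,low_top,low_bot [np.float64(10.0), np.float64(14.5), np.float64(15.0), np.float64(18.6)] 
   8:56 8.5:55 9:48 9.5:41 10:35 10.5:30 11:28 11.5:28 12:28 12.5:28 13:31 13.5:35 14:42 14.5:50 15:43 15.5:33 16:29 16.5:26 17:26 17.5:27 18:39 18.5:55 19:85 19.5:119 20:129 20.5:135
top 20 model held_top,held_bot,low_top,low_bot [np.float64(9.3), np.float64(14.2), np.float64(14.8), np.float64(19.3)] 
   8:54 8.5:45 9:35 9.5:30 10:28 10.5:27 11:27 11.5:27 12:28 12.5:31 13:39 13.5:46 14:50 14.5:51 15:41 15.5:33 16:29 16.5:27 17:27 17.5:26 18:30 18.5:37 19:65 19.5:106 20:130 20.5:134
top 40 model held_top,held_bot,low_top,low_bot [np.float64(9.1), np.float64(14.0), np.float64(14.7), np.float64(19.2)] 
   8:20 8.5:19 9:17 9.5:17 10:18 10.5:22 11:25 11.5:28 12:31 12.5
[... 587 characters left out ...]
55 11:55 11.5:54 12:52 12.5:48 13:45 13.5:42 14:40 14.5:39 15:39 15.5:39 16:38 16.5:38 17:37 17.5:36 18:36 18.5:38 19:42 19.5:54 20:73 20.5:97
scene 140 model held_top,held_bot,low_top,low_bot [np.float64(0.0), np.float64(9.4), np.float64(11.2), np.float64(2.7)] 
   8:53 8.5:55 9:57 9.5:56 10:54 10.5:52 11:50 11.5:48 12:47 12.5:47 13:46 13.5:46 14:45 14.5:45 15:44 15.5:44 16:44 16.5:44 17:43 17.5:43 18:43 18.5:43 19:46 19.5:51 20:63 20.5:86Traceback (most recent call last):
  File "<stdin>", line 15, in <module>
  File "<stdin>", line 12, in ray
    return _wrapfunc(a, 'argmin', axis=axis, out=out, **kwds)
    return bound(*args, **kwds)
ValueError: attempt to get argmin of an empty sequence
```

Both cameras agree: the held hub has to go about -2 mm in y and -1.3 mm in x.

carry_out --increments '[-1.3,-2,0,0,0,0,0,0,0,0,0,0,0,0,0,0,0,0]'

```text
clock: 7.92
position: [0.5619, 0.2261, 0.1368]
ee_rot: [2.181, 2.261, 0.0]
force: [-0.0, 0.5, -1.3]
width: 0.551
gripper_force: 20.0
```

```bash
cat > ray.py <<'E'
from fit import *
import sys
im={n:vision.get_image(n)[:,:,::-1].copy() for n in CAL}
for n in im: cv2.imwrite(f"pics/{n}{sys.argv[1]}.png",im[n])
ax=np.array([.5622,.2262])
def ray(n,deg):
    c=proj(n,[*ax,.129])[0];d=np.array([np.cos(np.radians(deg)),np.sin(np.radians(deg))])
    r=np.arange(6,18,.5);q=(c+r[:,None]*d).astype(np.float32)
    v=cv2.remap(im[n][:,:,2],q[:,0].reshape(1,-1),q[:,1].reshape(1,-1),1)[0]
    a=np.linspace(0,2*np.pi,3000);out=[]
    for z in(.1324,.129):
        p=proj(n,np.c_[ax[0]+.026*np.cos(a),ax[1]+.026*np.sin(a),0*a+z])-c
        p=p[p@d>0];i=np.argmin(abs(p@[-d[1],d[0]]));out.append(round(float(p[i]@d),1))
    print(n,deg,out,' '.join(f"{R:g}:{x}" for R,x in zip(r,v)))
for d in(-20,0,20,40): ray("top",d)
for d in(180,160,140,115): ray("scene",d)
E
python3 ray.py 3
```

```text
top -20 [14.8, 15.2] 6:54 6.5:56 7:56 7.5:55 8:54 8.5:54 9:54 9.5:57 10:59 10.5:50 11:39 11.5:34 12:29 12.5:27 13:28 13.5:28 14:28 14.5:26 15:25 15.5:25 16:28 16.5:38 17:74 17.5:110
top 0 [14.5, 15.0] 6:56 6.5:56 7:56 7.5:57 8:58 8.5:57 9:48 9.5:40 10:32 10.5:25 11:27 11.5:29 12:29 12.5:29 13:28 13.5:27 14:28 14.5:29 15:27 15.5:26 16:27 16.5:27 17:32 17.5:43
top 20 [14.2, 14.8] 6:58 6.5:57 7:58 7.5:59 8:59 8.5:52 9:43 9.5:34 10:28 10.5:27 11:26 11.5:26 12:26 12.5:27 13:28 13.5:29 14:30 14.5:29 15:29 15.5:28 16:26 16.5:25 17:27 17.5:32
top 40 [14.0, 14.7] 6:21 6.5:18 7:17 7.5:18 8:16 8.5:17 9:16 9.5:14 10:18 10.5:24 11:29 11.5:28 12:30 12.5:33 13:35 13.5:33 14:30 14.5:29 15:28 15.5:28 16:27 16.5:29 17:36 17.5:54
scene 180 [14.7, 16.1] 6:46 6.5:46 7:45 7.5:45 8:44 8.5:44 9:43 9.5:43 10:43 10.5:42 11:42 11.5:43 12:44 12.5:46 13:47 13.5:48 14:44 14.5:39 15:45 15.5:53 16:73 16.5:97 17:111 17.5:123
scene 160 [11.4, 13.3] 6:48 6.5:47 7:47 7.5:47 8:48 8.5:48 9:49 9.5:51 10:53 10.5:54 11:52 11.5:49 12:45 12.5:41 13:39 13.5:37 14:37 14.5:36 15:36 15.5:35 16:35 16.5:34 17:37 17.5:39
scene 140 [9.4, 11.2] 6:49 6.5:50 7:51 7.5:53 8:55 8.5:57 9:56 9.5:55 10:53 10.5:49 11:46 11.5:45 12:44 12.5:44 13:44 13.5:43 14:43 14.5:43 15:42 15.5:42 16:41 16.5:41 17:41 17.5:41
scene 115 [8.3, 10.0] 6:51 6.5:53 7:55 7.5:57 8:59 8.5:59 9:57 9.5:54 10:52 10.5:50 11:50 11.5:50 12:50 12.5:50 13:50 13.5:49 14:49 14.5:49 15:49 15.5:49 16:49 16.5:49 17:50 17.5:49
```

Nearly coaxial now. I add a small trim and lower until contact.

carry_out --increments '[0.4,0.2,-1,0,0,0,0,0,-1,0,0,0,0,0,-1,0,0,0,0,0,0,0,0,0,0,0,0,0,0,0]'

```text
clock: 8.65
position: [0.5623, 0.2264, 0.1338]
ee_rot: [-2.181, -2.261, -0.0]
force: [-0.8, -0.6, 2.0]
width: 0.553
gripper_force: 20.0
```

carry_out --increments '[0,0,-0.5,0,0,0,0,0,0,0,0,0,0,0,0,0,0,0]'

```text
clock: 9.02
position: [0.5623, 0.2264, 0.1338]
ee_rot: [-2.181, -2.261, -0.001]
force: [-2.6, -0.2, 7.7]
width: 0.553
gripper_force: 20.0
```

```bash
python3 ray.py 4
python3 - <<'E'
from fit import *
im={n:cv2.imread(f"pics/{n}4.png") for n in CAL}
f=lambda i,p:cv2.resize(i[p[1]-32:p[1]+32,p[0]-25:p[0]+25],(400,512),interpolation=cv2.INTER_CUBIC)
cv2.imwrite("pics/m4.png",np.clip(1.8*np.hstack([f(im["top"],(168,200)),f(im["scene"],(500,248))]),0,255).astype(np.uint8))
E
```

```text
top -20 [14.8, 15.2] 6:57 6.5:56 7:56 7.5:55 8:55 8.5:57 9:58 9.5:58 10:58 10.5:52 11:46 11.5:38 12:29 12.5:26 13:27 13.5:27 14:27 14.5:26 15:26 15.5:27 16:30 16.5:39 17:75 17.5:111
top 0 [14.5, 15.0] 6:56 6.5:57 7:57 7.5:57 8:58 8.5:58 9:56 9.5:52 10:39 10.5:29 11:28 11.5:28 12:29 12.5:29 13:28 13.5:28 14:29 14.5:30 15:28 15.5:26 16:26 16.5:27 17:33 17.5:45
top 20 [14.2, 14.8] 6:58 6.5:57 7:58 7.5:59 8:60 8.5:54 9:47 9.5:37 10:29 10.5:27 11:27 11.5:27 12:28 12.5:28 13:28 13.5:27 14:27 14.5:28 15:28 15.5:27 16:26 16.5:26 17:28 17.5:31
top 40 [14.0, 14.7] 6:24 6.5:22 7:21 7.5:20 8:18 8.5:19 9:19 9.5:18 10:18 10.5:19 11:21 11.5:24 12:27 12.5:27 13:29 13.5:30 14:29 14.5:28 15:27 15.5:28 16:28 16.5:30 17:38 17.5:56
scene 180 [14.7, 16.1] 6:46 6.5:46 7:45 7.5:45 8:44 8.5:43 9:43 9.5:43 10:42 10.5:41 11:40 11.5:39 12:38 12.5:38 13:37 13.5:36 14:36 14.5:36 15:43 15.5:52 16:73 16.5:96 17:111 17.5:123
scene 160 [11.4, 13.3] 6:47 6.5:47 7:47 7.5:46 8:46 8.5:45 9:45 9.5:44 10:44 10.5:44 11:43 11.5:43 12:42 12.5:41 13:39 13.5:38 14:37 14.5:36 15:36 15.5:35 16:35 16.5:35 17:37 17.5:40
scene 140 [9.4, 11.2] 6:49 6.5:49 7:48 7.5:48 8:48 8.5:48 9:48 9.5:48 10:48 10.5:47 11:45 11.5:45 12:44 12.5:44 13:44 13.5:43 14:43 14.5:43 15:42 15.5:42 16:42 16.5:42 17:41 17.5:41
scene 115 [8.3, 10.0] 6:50 6.5:50 7:51 7.5:51 8:52 8.5:53 9:53 9.5:53 10:51 10.5:50 11:50 11.5:50 12:50 12.5:49 13:49 13.5:49 14:49 14.5:49 15:49 15.5:49 16:49 16.5:49 17:49 17.5:49
```

View pics/m4.png

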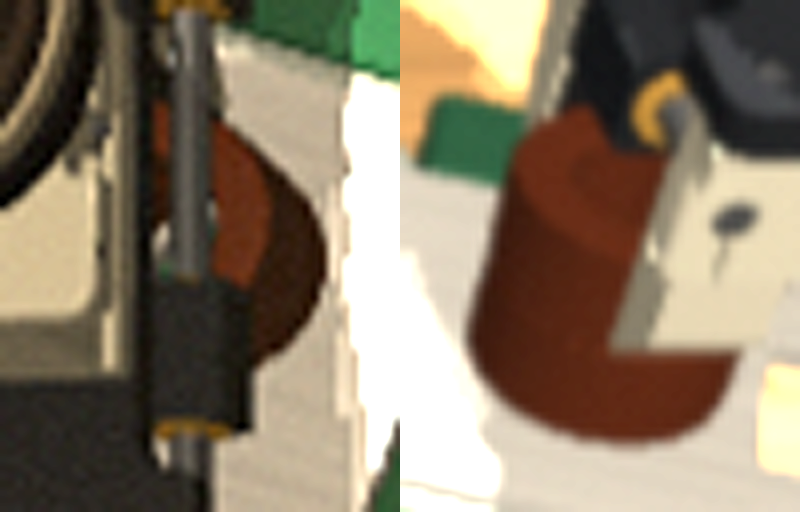

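The two hubs now look like one continuous cylinder in both views, and contact is confirmed by about 7 N. I release and lift clear.

carry_out --increments '[0,0,0.3,0,0,0,0,0,0,0,0,0,0,0,0,0,0,0,0,0,0,0,0,0,0,0,0,0,0,0,0,0,0,0,0,0,0,0,10,0,0,0,0,0,30,0,0,0,0,0,40,0,0,0,0,-15,40,0,0,0,0,-35,20,0,0,0,0,-40,0,0,0,0,0,-45,0,0,0,0,0,-45,0,0,0,0,0,-40,0,0,0,0]' --grip 0

```text
clock: 11.0
position: [0.5622, 0.0044, 0.2745]
ee_rot: [2.182, 2.26, 0.001]
force: [0.2, 0.3, 0.2]
width: 1.002
gripper_force: 0.0
```

Run:
```python
from fit import *
im={n:vision.get_image(n)[:,:,::-1].copy() for n in CAL}
for n in im: cv2.imwrite(f"pics/{n}5.png",im[n])
B={n:brown(i) for n,i in im.items()}
near=dict(scene=(501,250),top=(165,198))
cy=[(.026,-.024,.024)]
obs={n:blob(B[n],near[n]) for n in CAL}
solve(obs,cy,.129,(.56,.23))
for n in CAL: solve({n:obs[n]},cy,.129,(.56,.23))
f=lambda i,p:cv2.resize(i[p[1]-40:p[1]+40,p[0]-40:p[0]+40],(400,400),interpolation=cv2.INTER_CUBIC)
cv2.imwrite("pics/m5.png",np.clip(1.5*np.hstack([f(im["top"],(165,198)),f(im["scene"],(503,250))]),0,255).astype(np.uint8))
```

```text
xyz mm [584.6 177.7 129. ] res px [-28.9    9.12 -31.37  -1.4 ] area obs/model [(1196, 1414), (62597, 991)]
xyz mm [560.1 229.4 129. ] res px [0. 0.] area obs/model [(1196, 1368)]
xyz mm [581.9 123.4 129. ] res px [0. 0.] area obs/model [(62597, 955)]
```

View pics/m5.png

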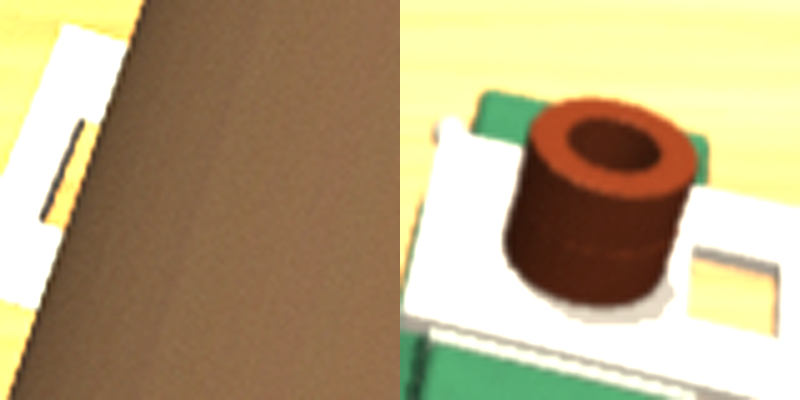

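The stack stands square, one bore over the other. The arm is in front of the top camera, but the scene view shows it clearly. I move over to the long spindle.

carry_out --increments '[-5,-18,0,0,0,0,-8,-34,-5,0,0,0,-9,-36,-10,0,0,0,-9,-36,-15,0,0,0,-9,-36,-15,0,0,0,-9,-36,-15,0,0,0,-9,-36,-15,0,0,0,-8,-34,-15,0,0,0,-7,-28,-10,0,0,0,-6,-18,-5,0,0,0,0,0,0,0,0,0,0,0,0,0,0,0]'

```text
clock: 12.6
position: [0.4839, -0.3045, 0.1688]
ee_rot: [-2.18, -2.262, -0.001]
force: [-0.2, 0.3, 0.4]
width: 0.995
gripper_force: 0.0
```

Run:
```python
from fit import *
# stack fit, now top camera free
im={n:vision.get_image(n)[:,:,::-1].copy() for n in CAL}
for n in im: cv2.imwrite(f"pics/{n}6.png",im[n])
B={n:brown(i) for n,i in im.items()}
obs={n:blob(B[n],dict(scene=(503,250),top=(165,198))[n]) for n in CAL}
cy=[(.026,-.024,.024)]
solve(obs,cy,.129,(.56,.23))
for n in CAL: solve({n:obs[n]},cy,.129,(.56,.23))
# hole seen through single hub in top0
t=cv2.imread("pics/top0.png");c=proj("top",[.564,.2274,.097])[0];print(c)
for d in range(180,300,20):
    u=np.array([np.cos(np.radians(d)),np.sin(np.radians(d))]);r=np.arange(2,12,.5);q=(c+r[:,None]*u).astype(np.float32)
    v=cv2.remap(t,q[:,0].reshape(1,-1),q[:,1].reshape(1,-1),1)[0].astype(int)
    a=np.linspace(0,2*np.pi,3000);o=[]
    for z in(.097,.105,.129):
        p=proj("top",np.c_[.564+.014*np.cos(a),.2274+.014*np.sin(a),0*a+z])-c;p=p[p@u>0];o.append(round(float(p[np.argmin(abs(p@[-u[1],u[0]]))]@u),1))
    print(d,o,' '.join(f"{x[2]},{x[1]},{x[0]}" for x in v))
```

```text
xyz mm [563.  227.9 129. ] res px [-0.39  1.06 -0.39  0.62] area obs/model [(1194, 1376), (939, 1026)]
xyz mm [560.3 229.2 129. ] res px [-0. -0.] area obs/model [(1194, 1369)]
xyz mm [564.1 227.3 129. ] res px [0. 0.] area obs/model [(939, 1026)]
[170.32977975 201.59769852]
180 [7.8, 9.2, 12.8] 28,45,28 26,40,25 27,41,25 28,42,25 28,45,27 29,48,29 30,53,33 32,57,35 32,57,35 33,56,35 36,53,35 41,51,36 49,49,38 54,47,38 53,43,33 48,37,27 36,26,18 27,18,11 27,17,11 28,17,10
200 [7.7, 9.3, 14.2] 28,42,25 26,40,24 26,42,26 27,45,27 28,48,29 29,51,31 30,52,31 30,53,31 33,53,32 38,52,34 47,53,38 59,56,45 84,76,65 121,111,93 130,119,99 85,73,58 44,30,19 36,24,15 28,18,11 29,19,12
220 [7.6, 9.2, 14.3] 29,43,27 27,42,26 27,41,25 28,43,27 29,45,29 28,45,28 28,45,28 30,45,29 39,47,34 55,55,43 75,68,57 98,89,76 124,113,97 145,132,113 133,120,101 93,79,65 47,33,23 32,18,9 29,16,7 31,19,10
240 [7.6, 9.0, 13.2] 31,49,31 28,43,28 27,41,27 28,42,26 27,42,26 27,43,27 29,44,28 34,45,30 48,52,39 68,66,54 96,91,78 119,115,101 130,128,113 140,140,125 127,122,107 82,70,58 40,26,16 30,17,8 31,19,10 32,20,12
260 [7.6, 8.7, 11.1] 33,55,35 29,45,28 28,43,26 27,43,26 26,42,25 25,41,25 29,40,26 35,40,29 56,56,45 87,82,69 115,107,92 146,136,118 154,143,124 141,130,112 107,96,80 50,39,28 31,15,5 48,23,11 65,30,15 81,37,17
280 [7.7, 8.4, 8.3] 36,66,41 34,60,38 32,54,33 28,45,27 27,44,26 27,45,27 32,47,30 40,50,35 65,70,55 101,99,83 125,118,100 141,130,111 133,113,94 108,74,54 95,51,30 95,43,21 97,42,19 99,44,21 99,45,22 99,45,21
```

carry_out --increments '[-1,-3,-20,0,0,0,0,0,-20,0,0,0,0,0,-12,0,0,0,0,0,-5,0,0,0,0,0,-1,0,0,0,0,0,0,0,0,0,0,0,0,0,0,0]'

```text
clock: 13.58
position: [0.4826, -0.3088, 0.111]
ee_rot: [2.181, 2.26, 0.001]
force: [-0.3, 0.7, -0.2]
width: 1.001
gripper_force: 0.0
```

carry_out --increments '[0,1,0,0,0,0,0,0,0,0,0,0,0,0,0,0,0,0,0,0,0,0,0,0,0,0,0,0,0,0,0,0,0,0,0,0,0,0,0,0,0,0,0,0,0,0,0,0,0,0,0,0,0,0,0,0,0,0,0,0]' --grip 1 --newtons 30

```text
clock: 14.82
position: [0.4823, -0.3077, 0.1106]
ee_rot: [2.181, 2.261, 0.0]
force: [0.1, -0.6, 0.1]
width: 0.21
gripper_force: 30.0
```

carry_out --increments '[0,0,6,0,0,0,0,0,14,0,0,0,0,0,20,0,0,0,0,0,25,0,0,0,0,0,30,0,0,0,0,0,30,0,0,0,0,0,30,0,0,0,0,0,20,0,0,0,0,0,0,0,0,0]'

```text
clock: 15.95
position: [0.4828, -0.3084, 0.2876]
ee_rot: [2.179, 2.258, 0.002]
force: [0.4, -0.7, -1.9]
width: 0.212
gripper_force: 30.0
```

carry_out --increments '[2,12,0,0,0,0,3,22,0,0,0,0,4,30,0,0,0,0,5,33,0,0,0,0,5,34,0,0,0,0,5,34,0,0,0,0,5,34,0,0,0,0,5,34,0,0,0,0,5,34,0,0,0,0,5,34,0,0,0,0,5,34,0,0,0,0,5,34,0,0,0,0,5,34,0,0,0,0,5,34,0,0,0,0,5,34,0,0,0,0,4,28,0,0,0,0,3,20,0,0,0,0,2,12,0,0,0,0,1,4,0,0,0,0,0,0,0,0,0,0]'

```text
clock: 18.45
position: [0.5614, 0.2266, 0.2855]
ee_rot: [2.182, 2.26, -0.0]
force: [0.1, 0.2, -2.5]
width: 0.212
gripper_force: 30.0
```

carry_out --increments '[0,0,0,0,0,0,0,0,0,0,0,0]'

```text
clock: 18.7
position: [0.5614, 0.2266, 0.2857]
ee_rot: [2.182, 2.26, 0.0]
force: [-0.3, 0.3, -1.7]
width: 0.215
gripper_force: 30.0
```

Run:
```python
from fit import *
from cell import readout
im={n:vision.get_image(n)[:,:,::-1].copy() for n in CAL}
for n in im: cv2.imwrite(f"pics/{n}7.png",im[n])
p=readout.observe()["position"];print(p)
# shank mid-height & foot in scene: row-wise centre of grey columns
zc=p[2]+.0114
for dz in(-.095,-.085,-.075,-.065,-.055,-.045,-.035):
    q=proj("scene",[p[0],p[1],zc+dz])[0];y=int(round(q[1]))
    row=im["scene"][y,int(q[0])-14:int(q[0])+15].astype(int)
    print(dz,np.round(q,1),[tuple(map(int,v)) for v in row[::2,::-1]][:0], ' '.join(str(v) for v in (row.max(1)-row.min(1))))
cv2.imwrite("pics/m7.png",np.hstack([cv2.resize(im["top"][140:240,115:215],(400,400),interpolation=2),cv2.resize(im["scene"][160:280,440:560],(400,400),interpolation=2)]))
```

```text
[0.56138345 0.22692999 0.2856646 ]
-0.095 [512.7 213.1] [] 120 120 120 120 119 119 119 119 118 118 102 46 11 10 10 10 10 10 11 12 42 110 118 119 119 119 119 119 119
-0.085 [514.5 207.6] [] 107 107 108 107 107 108 108 107 108 103 56 16 9 8 9 10 10 11 11 18 66 103 108 108 107 107 107 107 107
-0.075 [516.2 202. ] [] 121 121 120 120 121 120 120 120 120 112 55 12 9 9 10 10 11 11 11 20 71 115 120 120 120 120 119 120 120
-0.065 [518.  196.4] [] 115 116 116 116 117 117 117 116 116 109 53 13 9 10 10 10 10 10 11 20 73 114 118 117 117 118 118 117 118
-0.055 [519.8 190.6] [] 119 118 117 117 118 117 116 115 116 115 71 21 8 9 10 10 10 11 11 12 36 99 115 115 116 116 116 116 115
-0.045 [521.7 184.7] [] 118 119 119 119 118 120 120 120 120 116 65 17 8 9 9 10 11 11 11 11 35 96 114 118 118 115 112 110 109
-0.035 [523.6 178.8] [] 121 120 121 121 121 121 121 120 120 113 63 17 8 10 9 10 11 11 10 12 39 99 116 116 118 117 117 118 119
```

View pics/m7.png

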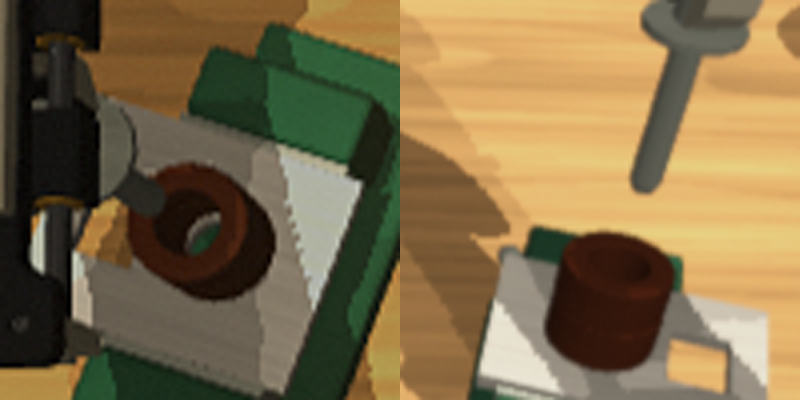

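The shank hangs plumb above and slightly to -y of the bore axis (top view: foot at about (151,190); scene: shank axis at about column 515). I trim y by +0.8 mm and lower in stages.

carry_out --increments '[0,0.8,-10,0,0,0,0,0,-15,0,0,0,0,0,-12,0,0,0,0,0,-5,0,0,0,0,0,-4,0,0,0,0,0,-4,0,0,0,0,0,-5,0,0,0,0,0,-5,0,0,0,0,0,0,0,0,0,0,0,0,0,0,0]'

```text
clock: 20.05
position: [0.5614, 0.2281, 0.2257]
ee_rot: [2.181, 2.261, 0.0]
force: [0.5, -0.4, -1.6]
width: 0.208
gripper_force: 30.0
```

carry_out --increments '[0,0,-8,0,0,0,0,0,-8,0,0,0,0,0,-5,0,0,0,0,0,-5,0,0,0,0,0,-5,0,0,0,0,0,-5,0,0,0,0,0,-5,0,0,0,0,0,0,0,0,0,0,0,0,0,0,0]'

```text
clock: 21.18
position: [0.5614, 0.2282, 0.1847]
ee_rot: [2.181, 2.261, 0.0]
force: [0.2, -0.3, -1.4]
width: 0.208
gripper_force: 30.0
```

Run:
```python
from fit import *
im={n:vision.get_image(n)[:,:,::-1].copy() for n in CAL}
for n in im: cv2.imwrite(f"pics/{n}8.png",im[n])
i=im["scene"]
for z in(.153,.160):
    q=proj("scene",[.5614,.228,z])[0];y=int(round(q[1]));x0=int(q[0])-22
    h=cv2.cvtColor(i,cv2.COLOR_BGR2HSV)[y,x0:x0+45]
    print(z,np.round(q,1),x0,[(int(a[1]),int(a[2])) for a in h])
a=np.linspace(0,2*np.pi,400)
for r in(.007,.014,.026):
    p=proj("scene",np.c_[.562+r*np.cos(a),.228+r*np.sin(a),0*a+.153]);print(r,p.min(0).round(1),p.max(0).round(1))
```

```text
0.153 [505.3 238.6] 483 [(34, 113), (32, 105), (33, 99), (37, 90), (55, 56), (135, 36), (195, 38), (199, 50), (201, 57), (201, 57), (198, 58), (198, 58), (201, 57), (199, 55), (197, 53), (201, 52), (197, 53), (192, 53), (111, 55), (40, 63), (28, 73), (31, 82), (30, 86), (32, 89), (28, 91), (27, 94), (30, 95), (35, 88), (79, 58), (164, 42), (193, 37), (199, 41), (204, 50), (204, 55), (197, 57), (202, 58), (198, 58), (189, 58), (114, 56), (106, 91), (124, 97), (92, 108), (133, 215), (131, 232), (130, 233)]
0.16 [506.4 235. ] 484 [(127, 56), (127, 56), (125, 55), (125, 55), (89, 46), (175, 54), (198, 58), (198, 58), (202, 58), (198, 58), (198, 58), (193, 58), (202, 58), (203, 54), (196, 52), (196, 52), (201, 52), (192, 53), (121, 55), (47, 60), (29, 70), (29, 80), (30, 85), (29, 87), (28, 90), (30, 93), (27, 93), (31, 90), (70, 76), (96, 72), (118, 69), (126, 67), (122, 67), (126, 69), (122, 92), (121, 147), (124, 200), (125, 213), (124, 228), (123, 232), (123, 233), (122, 234), (122, 234), (121, 234), (122, 234)]
0.007 [500.8 236. ] [510.1 241.6]
0.014 [496.2 233.3] [514.7 244.4]
0.026 [488.4 228.8] [522.7 249.3]
```

No contact so far, and the foot is already in the plate hole. The shank sits about 1 px to +y of the bore centre, so I trim -1 mm and keep lowering.

carry_out --increments '[0,-1,-4,0,0,0,0,0,-5,0,0,0,0,0,-5,0,0,0,0,0,-4,0,0,0,0,0,-2,0,0,0,0,0,-1,0,0,0,0,0,0,0,0,0,0,0,0,0,0,0]'

```text
clock: 22.28
position: [0.5614, 0.2272, 0.1637]
ee_rot: [2.181, 2.261, 0.0]
force: [-0.3, -0.1, -1.4]
width: 0.211
gripper_force: 30.0
```

carry_out --increments '[0,0,-1,0,0,0,0,0,0,0,0,0,0,0,0,0,0,0]'

```text
clock: 22.65
position: [0.5613, 0.2272, 0.1625]
ee_rot: [2.181, 2.261, 0.0]
force: [-0.4, -0.5, -2.2]
width: 0.214
gripper_force: 30.0
```

carry_out --increments '[0,0,-0.7,0,0,0,0,0,-0.5,0,0,0,0,0,0,0,0,0,0,0,0,0,0,0]'

```text
clock: 23.15
position: [0.5614, 0.2272, 0.1616]
ee_rot: [2.181, 2.261, 0.0]
force: [-2.9, -0.2, 3.2]
width: 0.208
gripper_force: 30.0
```

The flange is seated (force rose to +3 N). I release and rise clear.

carry_out --increments '[0,0,0,0,0,0,0,0,0,0,0,0,0,0,0,0,0,0,0,0,0,0,0,0,0,0,0,0,0,0,0,0,0,0,0,0,0,0,5,0,0,0,0,0,20,0,0,0,0,0,35,0,0,0,0,0,35,0,0,0,0,-30,10,0,0,0,0,-40,0,0,0,0,0,-45,0,0,0,0,0,-45,0,0,0,0,0,-45,0,0,0,0,0,-45,0,0,0,0,0,-40,0,0,0,0,0,-20,0,0,0,0,0,0,0,0,0,0]' --grip 0

```text
clock: 25.52
position: [0.5611, -0.0847, 0.2668]
ee_rot: [2.185, 2.257, 0.0]
force: [0.4, 0.3, 0.7]
width: 0.999
gripper_force: 0.0
```

Run:
```python
from fit import *
im={n:vision.get_image(n)[:,:,::-1].copy() for n in CAL}
B={n:brown(i) for n,i in im.items()};G={n:grey(i) for n,i in im.items()}
# expected colours at predicted places: knob top, flange front, upper hub, lower hub
X=(.5618,.2275)
for n in CAL:
    print(n,{k:tuple(map(int,im[n][tuple(np.round(proj(n,[X[0]+dx,X[1],z])[0]).astype(int)[::-1])][::-1])) for k,z,dx in[("knobtop",.187,0),("flange",.158,.016 if n=="scene" else -.016),("above",.2,0),("uphub",.141,.026),("lowhub",.117,.026)]})
q=proj("scene",[.5878,.2275,.0])
for z in(.112,.118,.124,.128,.132,.138,.144):   # hub silhouette centre by row
    p=proj("scene",[.5618,.2275,z])[0];y=int(round(p[1]));r=np.where(B["scene"][y,470:535])[0]+470;print(z,y,r.min(),r.max(),round(p[0],1),(r.min()+r.max())/2)
for z in (.165,.175,.183):
    p=proj("scene",[.5618,.2275,z])[0];y=int(round(p[1]));print(z,y,round(p[0],1),cv2.cvtColor(im["scene"],cv2.COLOR_BGR2HSV)[y,int(p[0])-9:int(p[0])+10,1])
```

```text
scene {'knobtop': (209, 209, 188), 'flange': (208, 208, 187), 'above': (232, 187, 115), 'uphub': (54, 22, 10), 'lowhub': (54, 23, 11)}
top {'knobtop': (224, 219, 190), 'flange': (228, 226, 195), 'above': (216, 212, 182), 'uphub': (208, 196, 163), 'lowhub': (232, 231, 201)}
0.112 258 485 516 498.8 500.5
0.118 256 485 517 499.7 501.0
0.124 253 485 518 500.6 501.5
0.128 251 486 518 501.2 502.0
0.132 249 487 519 501.8 503.0
0.138 246 487 520 502.7 503.5
0.144 243 488 521 503.7 504.5
0.165 233 507.0 [25 26 26 28 31 31 30 31 32 33 32 34 29 29 30 32 30 30 27]
0.175 228 508.6 [ 52  45  44  47  36  32  33  31  29  30  30  29  32  30  30  29  50 104
 117]
0.183 223 509.9 [128 128 130 126  87  36  32  32  30  28  27  26  27  26  26  27  28  54
 118]
```

The knob and flange sit at the predicted seated height. The hub edges run straight through both hubs, and the knob is centred on them. Handing in.

```bash
python3 -c "
from cell import arm; print(arm.sign_off())"
```

```text
the job is handed in; nothing more can be done
None
```

I set the loose hub squarely on the hub over the plate hole, lowered the long spindle through both hubs and the plate until its flange rested on the top hub, let go, and handed the job in at about 26 s.

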